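# Square the thread trough to the bench rail and fill it from the spindles

## Task

Get the thread ready for stitching: first slide the aluminium channel along the bench, never lifting it, until its whole long side lies flat against the steel rail, neither end sticking out past the rail. Then draw every reel off the thread stand's spindles and stand it upright on the channel's floor, dark brown reels in the red-ended section and cream ones in the white-ended section; leave the channel flush with the rail, and leave the other things on the bench where they are.

Things in the scene. Friction and masses are not known exactly. Their poses are not given: they have to be found in the camera images.
- rail: fixed steel angle-iron rail, 520 mm long (its y axis), 25 mm high. Origin: at bench level under the middle of its upright face, which is the plane x = 0 and looks along -x, roughly towards the robot; the channel lies on that side. Bench height z = 0.
- channel: loose aluminium U-channel, 0.4-0.65 kg, 340 long (y axis), 74 wide (x), 24 mm high, closed ends; walls 4, floor 3 mm. Origin: centre of underside. Its +x side goes against the rail, axes parallel; starts askew by up to 20 degrees, some 10 cm off. Red tape at -y end, white at +y. Cross wall at y = 28: clear inside y -166..26.5 (red section, three reels fit) and 29.5..166 (white, two fit), x -33..33
- channel_red (a point): corner of the channel at its red end, on the outer face of its +x side, 12 mm above its underside
- channel_white (a point): corner of the channel at its white end, on the outer face of its +x side, 12 mm above its underside
- stand: thread stand, fixed: wooden base 170 x 260 x 16 mm (x, y, z) with five upright wooden spindles 12 mm in diameter standing 66 mm above the base, at (x, y) = (45, -90), (45, 0), (45, 90), (-45, -47), (-45, 47) mm in its frame. Origin: centre of its underside.
- dark1_c (a point): centre (half-way up) of a reel of dark brown thread with black end flanges: a plain cylinder 54 mm in diameter, 76 mm tall, about 0.12 kg, with a 22 mm bore, sitting loosely on one of the stand's spindles with its underside on the base; its z axis is its own axis, up. Given as None if this reel is absent.
- dark2_c (a point): centre (half-way up) of a reel of dark brown thread with black end flanges: a plain cylinder 54 mm in diameter, 76 mm tall, about 0.12 kg, with a 22 mm bore, sitting loosely on one of the stand's spindles with its underside on the base; its z axis is its own axis, up. Given as None if this reel is absent.
- dark3_c (a point): centre (half-way up) of a reel of dark brown thread with black end flanges: a plain cylinder 54 mm in diameter, 76 mm tall, about 0.12 kg, with a 22 mm bore, sitting loosely on one of the stand's spindles with its underside on the base; its z axis is its own axis, up. Given as None if this reel is absent.
- cream1_c (a point): centre (half-way up) of a reel of cream thread with white end flanges: a plain cylinder 54 mm in diameter, 76 mm tall, about 0.12 kg, with a 22 mm bore, sitting loosely on one of the stand's spindles with its underside on the base; its z axis is its own axis, up. Given as None if this reel is absent.
- cream2_c (a point): centre (half-way up) of a reel of cream thread with white end flanges: a plain cylinder 54 mm in diameter, 76 mm tall, about 0.12 kg, with a 22 mm bore, sitting loosely on one of the stand's spindles with its underside on the base; its z axis is its own axis, up. Given as None if this reel is absent.
- jar: bystander, loose, not part of the job: dark brown dye jar, 84 mm diameter, 115 mm tall; origin at the centre of its underside.
- bottle: bystander, loose, not part of the job: white bottle with a red cap, 66 mm diameter, 170 mm tall; origin at the centre of its underside.
- hammer: bystander, loose, not part of the job: hammer lying flat, 240 mm long, along its x axis.
- tape: bystander, loose, not part of the job: roll of yellow tape lying flat, 90 mm diameter, 25 mm tall; origin at the centre of its underside.
- weights: bystander, loose, not part of the job: dark steel disc weights in a pile, 90 mm diameter, 46 mm tall, 0.9 kg; origin at the centre of its underside.
- slicker: bystander, loose, not part of the job: cork block 50 x 90 x 30 mm; origin at the centre of its underside.
- awl: bystander, loose, not part of the job: screwdriver-shaped awl lying flat, 160 mm long, along its x axis.

How it is judged (in metres and radians):
On the way, in this order (a step that is already met when the one before it is completed fails the run):
1. the channel lies flush against the rail (x of channel_red in the frame of rail between -0.004 and 0.004 m and x of channel_white in the frame of rail between -0.004 and 0.004 m and y of channel in the frame of rail between -0.09 and 0.09 m), for 0.2 s.
2. every reel present stands upright in its section of the channel (x of dark1_c in the frame of channel between -0.012 and 0.012 m and y of dark1_c in the frame of channel between -0.15 and 0.012 m and z of dark1_c in the frame of channel between 0.033 and 0.049 m and angle between each of dark1_c, dark2_c, dark3_c, cream1_c, cream2_c's own z axis and vertical below 0.12 rad and x of dark2_c in the frame of channel between -0.012 and 0.012 m and y of dark2_c in the frame of channel between -0.15 and 0.012 m and z of dark2_c in the frame of channel between 0.033 and 0.049 m and x of dark3_c in the frame of channel between -0.012 and 0.012 m and y of dark3_c in the frame of channel between -0.15 and 0.012 m and z of dark3_c in the frame of channel between 0.033 and 0.049 m and x of cream1_c in the frame of channel between -0.012 and 0.012 m and y of cream1_c in the frame of channel between 0.045 and 0.15 m and z of cream1_c in the frame of channel between 0.033 and 0.049 m and x of cream2_c in the frame of channel between -0.012 and 0.012 m and y of cream2_c in the frame of channel between 0.045 and 0.15 m and z of cream2_c in the frame of channel between 0.033 and 0.049 m), for 0.2 s.
At the end, for the whole second after the job is handed in: Both rail-side corners of the channel within 4 mm of the rail face, its middle within 90 mm of the rail's middle, at rest; every present reel upright (7 degrees) on the channel floor, dark ones in the red section, cream ones in the white section (all of step 1 and all of step 2 and linear speed of channel below 0.01 m/s); the robot touches nothing.
It fails at once if the channel is lifted more than 20 mm off the bench (height (world z) of channel above 0.02 m).
It fails at once if a bystander is moved more than 40 mm (distance of any of jar, bottle, hammer, tape, weights, slicker, awl from where it was at the start of the episode above 0.04 m).
Of dark1, dark2, dark3, cream1, cream2 only 3 to 5 are there at a start; the rules pass over those that are not, and their reading is None.
At some moment in a run one of channel may be knocked a few centimetres aside while the robot is not near it.
It also fails if it takes over 210 s, if anything falls off the work surface, if the arm or the gripper's body presses on something with over 40 N, if the wrist force passes 120 N, or if a joint passes its speed limit or range.

## Robot

A 6-joint arm with a two-finger parallel gripper is mounted at the origin on the work surface. World frame = base frame: x ahead of the robot, y to its left, z up, the work surface at z = 0. Lengths are in mm, angles in rad, forces in N, time in s.
With the tool pointing down it reaches from about 275 to 1000 mm from the base axis. Payload 8.4 kg.
Tool frame: the origin (TCP) lies between the finger pads; the fingertips stand 8 mm ahead of it and the grasp point (between the pads) lies 11 mm behind it (tcp_to_tips is the distance from the TCP to the fingertips, in mm); z points along the fingers, y is the line along which they close (so a half turn about z gives the same grasp; the last joint's range is limited). The gripper opens to 85 mm and grips with 20 to 120 N. Pads are 22 mm wide; open, the fingers measure 114 mm over their backs; the gripper's body (76 mm by 85 mm) begins 54 mm behind the grasp point. The pads swing forward as they close: fully open they stand 13 mm farther back than shut.
Start: joints at [-1.35, 0.353, 1.633, -0, 1.155, -0.002], TCP at [138.099, -609.554, 239.281] pointing down, gripper open.
Joint ranges: [-2.63, 2.63], [-0.92, 2.1], [0.06, 2.66], [-1.3, 4.44], [0, 2.69], [-3.02, 3.02]. Speed limits (rad/s): [2.22, 2.22, 2.79, 3.14, 3.14, 3.14].

## Interface

Orientations are given as [roll, pitch, yaw] about the fixed x, y, z axes, in that order (R = Rz(yaw) Ry(pitch) Rx(roll)).
In Python, from rig import * gives the robot as it stands.
- The arm moves only by the tool step_arm, never from a script. Its argument "motion" is a list of rows, each an object with "claw": the finger opening in mm, from 0 to 85.4; "delta_pos": the shift along the tool's x, y, z in mm, a list of three; "turn": the turn about the tool's z in rad. In form: [{"claw": claw, "delta_pos": [dx, dy, dz], "turn": turn}, ...]. A call has 1 to 8 rows; each row shifts and turns the commanded pose from where the row before left it, along the tool's axes as they then stand; what a row does not reach is not made up. A row lasts 1/12 s, in which the tool goes at most 41.7 mm and 7.16 degrees, less where a joint would pass 70% of its speed; a pose out of reach is approached as far as the arm can. A call is refused whole if a number of a shift passes 41.7 or a number of a turn 0.125, either way. A call with a gripper value outside its range is refused whole. The fingers move at their own pace and stop on an object; "force" is the grip in N (left out, the last holds). Time passes only in rows, so rows that do not move let the fingers close. It gives the time, the measured TCP pose, the force, the opening and the grip force at its end, in the units of the state.
- sense(): the state, without advancing time (a new reading comes with each control period).
- grab_frame(name): name is "side" or "top"; returns a dict with "img" (480x640x3 uint8, red, green, blue), "vertical_fov" (degrees; the focal length in pixels is half the picture's height over the tangent of half this angle, whatever the lens; pixels are square), "cx", "cy" (the principal point, pixels), "R" (3x3) and "t" (3): a world point X has camera coordinates R X + t. Camera axes: x right, y down, z forward; pixel columns grow to the right and rows downward; lengths in mm; the calibration is good to about 2 mm. A picture is of the moment at which its call begins. There is no depth.
- sign_off(): hands the job in; it is judged then, once.
The state is a dict: "clock": time; "qpos": joint angles; "qvel": joint speeds; "joint_efforts": joint torques, N m; "eef_pos": TCP position; "tcp_rot": TCP orientation; "contact_force": force on the tool from outside, world axes, zero at the start; "wrist_torque": the same for the moment, N m; "opening": opening from 0.0 (shut) to 1.0 (fully open); "grasp_force": force on a finger pad.
Only numpy, scipy, OpenCV 4.12 (cv2) and the standard library are available. Lean on these libraries where they do the work, as an engineer would, in place of code of your own. Each camera call takes 0.05 s, during which the arm holds its last target. There are 200 camera calls.

## Working session

There is one attempt and no reset: what is moved stays moved. The work goes in short steps, Python scripts to look and compute and a tool call to move; the robot and the scene stay as the last step left them, time stands still between calls to the robot, and variables do not carry over. Pictures are saved under pics/ and viewed, at most 14 in all, crops included, and the job is handed in when it is done.

Besides the shell and the picture viewer there is one more tool, called by a JSON object that holds its "method" and its "body". step_arm: Moves the arm, as the interface text tells. Its arguments: {"type":"object","properties":{"motion":{"type":"array","items":{"type":"object","properties":{"claw":{"type":"number"},"delta_pos":{"type":"array","items":{"type":"number"}},"turn":{"type":"number"}}}},"force":{"type":"number"}},"required":["motion"]}

```bash
ls; mkdir -p pics
python3 - <<'E'
from rig import *
import cv2,numpy as np,json
print(sense())
for n in("top","side"):
    f=grab_frame(n);cv2.imwrite(f"pics/{n}0.png",f["img"][:,:,::-1])
    print(n,f["vertical_fov"],f["cx"],f["cy"],np.round(f["R"],4).tolist(),f["t"])
E
```

```text
pics
{'clock': 0.0, 'qpos': array([-1.35038559e+00,  3.53641008e-01,  1.63412778e+00, -1.95659934e-06,
        1.15519210e+00, -2.38284126e-03]), 'qvel': array([ 0.00133886, -0.00071534,  0.00012212,  0.00150037,  0.00157676,
        0.00110707]), 'joint_efforts': array([ 2.60324166e-03, -6.05242109e+01, -3.42068267e+01,  2.92411969e-04,
        9.26928129e-03, -5.13749546e-05]), 'eef_pos': array([ 138.00656204, -609.10305547,  238.56884931]), 'tcp_rot': array([-3.14022442e+00, -1.47132968e-06,  2.22794367e-01]), 'contact_force': array([ 0.230773  , -0.06874297, -0.16503753]), 'wrist_torque': array([-0.03565013, -0.09048549,  0.0258142 ]), 'grasp_force': 0.0, 'opening': 0.9975839979831408}
top 56.3974981367491 308.0791587296727 235.3200610036718 [[0.0032, -0.9996, -0.0273], [-0.9874, 0.0012, -0.1582], [0.1581, 0.0275, -0.987]] [ 19.55241892 571.6090002  993.48163794]
side 51.65946035835028 307.0020621868736 236.24294169446017 [[-0.9992, -0.0373, 0.0152], [-0.0373, 0.7121, -0.7011], [0.0153, -0.7011, -0.7129]] [ 548.81772493   59.33945898 1369.75266075]
```

View pics/top0.png

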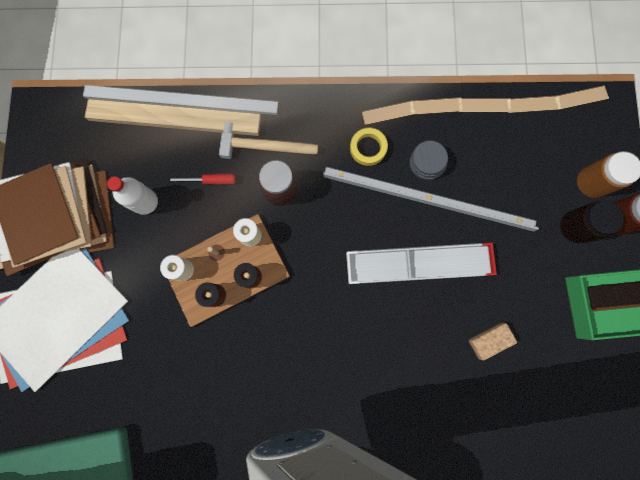

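View pics/side0.png

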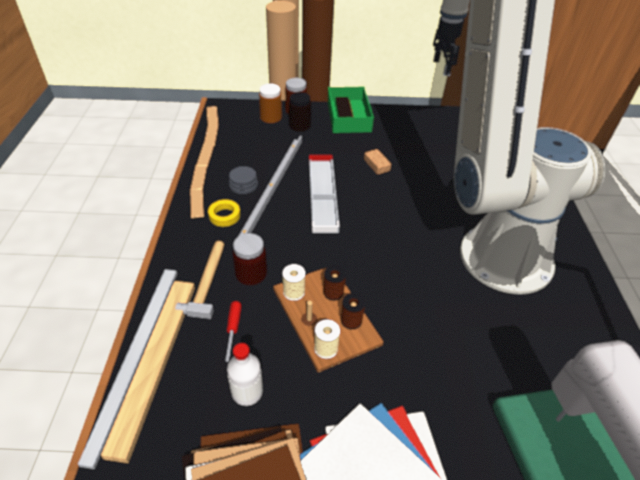

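The top view shows the rail from about (325,172) to (537,227), the channel between (347,251–283) and (495,245–275) with its red end on the right, and the stand near (230,270). There are two cream reels at (246,230) and (174,266), two dark reels at (247,274) and (208,294), and one empty spindle at (216,252). I'll zoom in on the channel and rail.

```bash
cat > h.py <<'E'
from rig import *
import cv2,numpy as np
def K(f):
    fl=240/np.tan(np.radians(f["vertical_fov"])/2);return fl
def p2w(f,u,v,z):
    d=np.array([(u-f["cx"])/K(f),(v-f["cy"])/K(f),1.]);R=np.array(f["R"]);t=np.array(f["t"])
    o=-R.T@t;w=R.T@d;return o+w*(z-o[2])/w[2]
def w2p(f,X):
    c=np.array(f["R"])@np.array(X,float)+f["t"];return np.array([c[0]/c[2]*K(f)+f["cx"],c[1]/c[2]*K(f)+f["cy"]])
def crop(f,x0,y0,w,h,s,name):
    im=cv2.resize(f["img"][y0:y0+h,x0:x0+w,::-1],None,fx=s,fy=s,interpolation=cv2.INTER_CUBIC);cv2.imwrite("pics/"+name,im)
E
python3 - <<'E'
from h import *
f=grab_frame("top")
crop(f,315,155,240,140,3.3,"c1.png");crop(f,150,205,150,130,5,"c2.png")
for n,u,v,z in[("slick",493,342,30),("cream",246,230,92),("cream",174,266,92),("dark",247,274,92),("dark",208,294,92),("chL",347,251,24),("chL2",349,283,24),("chR",495,244,24),("chR2",495,275,24),("railL",325,172,25),("railR",537,228,25),("weights",429,155,46),("tape",369,146,25),("jar",276,175,115),("bottlecap",115,184,170)]:print(n,p2w(f,u,v,z).round(0))
E
```

```text
slick [ 331. -396.   30.]
cream [576. 157.  92.]
cream [496. 315.  92.]
dark [478. 153.  92.]
dark [435. 237.  92.]
chL [538. -71.  24.]
chL2 [463. -75.  24.]
chR [ 554. -416.   24.]
chR2 [ 482. -412.   24.]
railL [730. -20.  25.]
railR [ 592. -516.   25.]
weights [ 764. -266.   46.]
tape [ 795. -127.   25.]
jar [696.  90. 115.]
bottlecap [662. 423. 170.]
```

View pics/c1.png

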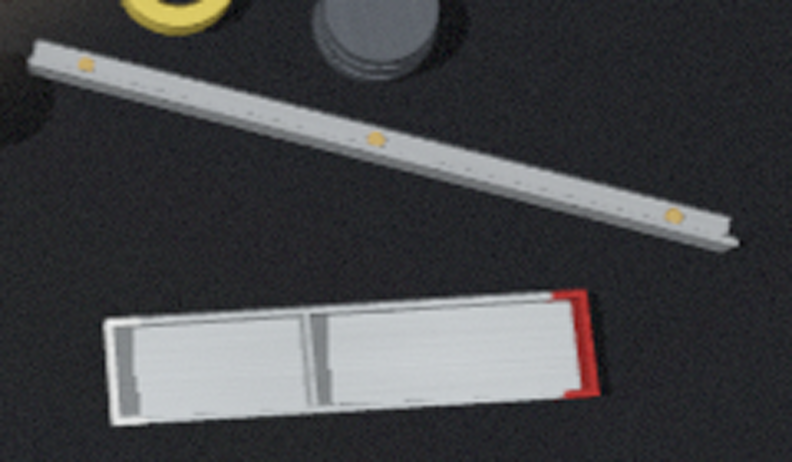

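View pics/c2.png

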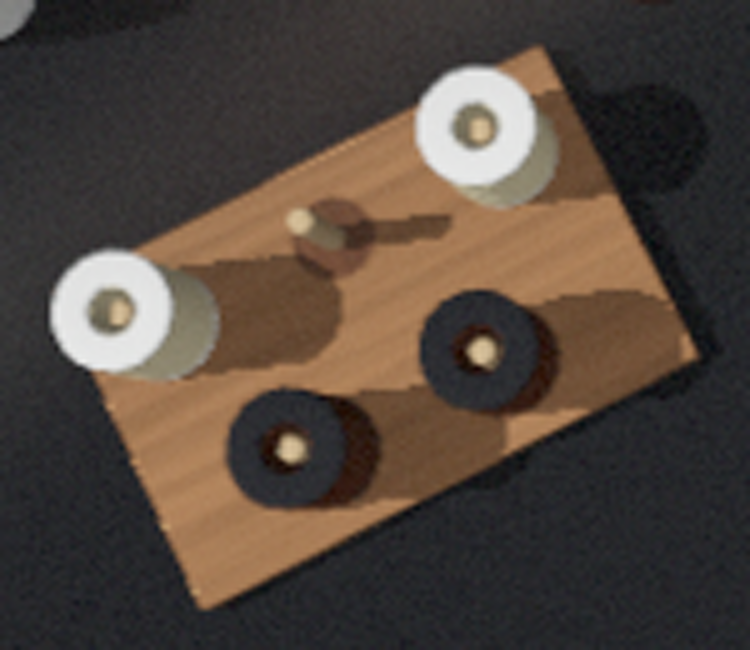

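The crops give the channel's top corners, in crop pixels, as (106,320), (587,290), (600,396) and (112,424). The rail's front face has its bottom edge from (30,73) to (727,250) and its top edge from (33,62) to (738,240). The four reel tops show clearly. Next I'll fit poses to these.

```bash
cat >> h.py <<'E'
from scipy.optimize import least_squares
def fit(f,pts,pix,g):
    pts=np.array(pts,float)
    def W(p):
        c,s=np.cos(p[2]),np.sin(p[2]);return [[p[0]+c*x-s*y,p[1]+s*x+c*y,z] for x,y,z in pts]
    r=least_squares(lambda p:(np.array([w2p(f,X) for X in W(p)])-pix).ravel(),g,x_scale=[10,10,.1]);return r.x,np.abs(r.fun).max()
CH=[(37,170,24),(37,-170,24),(-37,-170,24),(-37,170,24)]
def go(x,y,z=None,yaw=None):
    """tool-frame shift (mm) and turn (rad) from current pose to world target"""
    s=sense();p=s["eef_pos"];a=s["tcp_rot"][2];d=np.array([x,y])-p[:2]
    c,n=np.cos(a),np.sin(a)
    r=[c*d[0]+n*d[1],n*d[0]-c*d[1],0 if z is None else p[2]-z]
    return np.round(r,1).tolist(), None if yaw is None else round(float((a-yaw+np.pi/2)%np.pi-np.pi/2),3)
E
python3 - <<'E'
from h import *
f=grab_frame("top")
q=np.array([[106,320],[587,290],[600,396],[112,424]])/3.3+[315,155]
ch,e=fit(f,CH,q,[509,-243,.05]);print("ch",ch,e)
A=lambda u,v,z:p2w(f,u/3.3+315,v/3.3+155,z)
b=[A(30,73,0),A(727,250,0)];t=[A(33,62,25),A(738,240,25)]
for P in(b,t):
    d=P[0]-P[1];print("rail",P,np.linalg.norm(d),np.arctan2(-d[0],d[1]),(P[0]+P[1])/2)
B=lambda u,v:np.array([150+u/5,205+v/5])
st,e=fit(f,[(85,-130,16),(-85,-130,16),(-85,130,16)],[B(540,45),B(700,357),B(203,610)],[500,220,-1.2]);print("st?",st,e)
st2,e=fit(f,[(85,-130,16),(-85,-130,16),(-85,130,16)],[B(540,45),B(700,357),B(203,610)],[500,220,.4]);print("st",st2,e)
c,s=np.cos(st2[2]),np.sin(st2[2])
for x,y in[(45,-90),(45,0),(45,90),(-45,-47),(-45,47)]:print("sp",(st2[:2]+[c*x-s*y,s*x+c*y]).round(1))
for n,u,v in[("cr",476,126),("cr",111,311),("dk",287,449),("dk",481,351)]:print(n,p2w(f,*B(u,v),92).round(1))
# two-view check of reel/channel calibration
g=grab_frame("side")
for u,v in[(293,270),(327,330),(352,299),(333,272)]:print("side",p2w(g,u,v,92).round(1))
E
```

```text
ch [ 5.08783341e+02 -2.43339634e+02  6.02441336e-02] 0.5248947042127838
rail [array([724.71786381, -17.75855806,   0.        ]), array([ 589.34870574, -523.09574867,    0.        ])] 523.1543607445699 -0.2617337795073659 [ 657.03328477 -270.42715336    0.        ]
rail [array([725.64162325, -19.75885865,  25.        ]), array([ 592.28645209, -519.33520287,   25.        ])] 517.0687820598378 -0.2608543132465478 [ 658.96403767 -269.54703076   25.        ]
st? [4.94506407e+02 2.17961373e+02 4.75949788e-01] 0.43469315320521673
st [4.94506407e+02 2.17961373e+02 4.75949787e-01] 0.43469314716764984
sp [575.7 158.6]
sp [534.5 238.6]
sp [493.3 318.6]
sp [476.  155.6]
sp [433.  239.1]
cr [575.9 159.2  92. ]
cr [493.2 319.1  92. ]
dk [432.9 238.4  92. ]
dk [475.7 154.4  92. ]
side [579.  152.8  92. ]
side [494.8 321.6  92. ]
side [437.8 234.   92. ]
side [481.7 154.3  92. ]
```

{"method": "step_arm", "body": {"motion": [{"claw":40,"delta_pos":[0,0,0],"turn":-0.12},{"claw":40,"delta_pos":[0,0,0],"turn":-0.12},{"claw":40,"delta_pos":[0,0,0],"turn":-0.12},{"claw":40,"delta_pos":[0,0,0],"turn":-0.12},{"claw":40,"delta_pos":[0,0,0],"turn":-0.12},{"claw":40,"delta_pos":[0,0,0],"turn":-0.12},{"claw":40,"delta_pos":[0,0,0],"turn":-0.12},{"claw":40,"delta_pos":[0,0,0],"turn":-0.12}]}}

```text
clock: 0.92
eef_pos: [138.1, -609.5, 239.1]
tcp_rot: [-3.141, -0.0, 1.189]
contact_force: [-0.1, 0.5, -0.4]
opening: 0.469
grasp_force: 0.0
```

{"method": "step_arm", "body": {"motion": [{"claw":40,"delta_pos":[0,0,0],"turn":-0.12},{"claw":40,"delta_pos":[0,0,0],"turn":-0.12},{"claw":40,"delta_pos":[0,0,0],"turn":-0.12},{"claw":40,"delta_pos":[0,0,0],"turn":-0.09},{"claw":40,"delta_pos":[0,0,0],"turn":0}]}}

```text
clock: 1.33
eef_pos: [138.1, -609.5, 239.1]
tcp_rot: [-3.142, -0.0, 1.637]
contact_force: [-0.9, -0.6, 0.1]
opening: 0.464
grasp_force: 0.0
```

Run:
```python
from h import *
s=sense();print(s["eef_pos"],s["tcp_rot"],s["opening"],s["qpos"])
c=np.array([508.8,-243.3]);a=.06;R=np.array([[np.cos(a),-np.sin(a)],[np.sin(a),np.cos(a)]])
p=c+R@[-35,-10];print(p,go(*p,80,np.pi/2+a))
```

```text
[ 138.08639181 -609.45199738  239.14993342] [-3.14155419e+00 -2.82817298e-04  1.63684379e+00] 0.4638289882345944 [-1.35038691e+00  3.53104390e-01  1.63355354e+00  5.99113088e-06
  1.15522009e+00 -1.41643680e+00]
[ 474.46262117 -255.38074563] ([331.1, 359.0, 159.1], 0.006)
```

{"method": "step_arm", "body": {"motion": [{"claw":40,"delta_pos":[25.5,27.6,0],"turn":0.006},{"claw":40,"delta_pos":[25.5,27.6,0],"turn":0},{"claw":40,"delta_pos":[25.5,27.6,0],"turn":0},{"claw":40,"delta_pos":[25.5,27.6,0],"turn":0},{"claw":40,"delta_pos":[25.5,27.6,0],"turn":0},{"claw":40,"delta_pos":[25.5,27.6,0],"turn":0},{"claw":40,"delta_pos":[25.5,27.6,0],"turn":0},{"claw":40,"delta_pos":[25.5,27.6,0],"turn":0}]}}

```text
clock: 2.0
eef_pos: [347.9, -391.9, 239.4]
tcp_rot: [3.141, 0.0, 1.623]
contact_force: [0.8, -0.6, 0.6]
opening: 0.471
grasp_force: 0.0
```

{"method": "step_arm", "body": {"motion": [{"claw":40,"delta_pos":[25.5,27.6,0],"turn":0},{"claw":40,"delta_pos":[25.5,27.6,0],"turn":0},{"claw":40,"delta_pos":[25.5,27.6,0],"turn":0},{"claw":40,"delta_pos":[25.5,27.6,0],"turn":0},{"claw":40,"delta_pos":[25.5,27.6,25],"turn":0},{"claw":40,"delta_pos":[0,0,40],"turn":0},{"claw":40,"delta_pos":[0,0,40],"turn":0},{"claw":40,"delta_pos":[0,0,40],"turn":0}]}}

```text
clock: 2.67
eef_pos: [476.5, -259.7, 95.2]
tcp_rot: [3.14, 0.001, 1.625]
contact_force: [-0.4, -1.0, -0.9]
opening: 0.466
grasp_force: 0.0
```

{"method": "step_arm", "body": {"motion": [{"claw":40,"delta_pos":[0,0,20],"turn":0},{"claw":40,"delta_pos":[0,0,0],"turn":0}]}}

```text
clock: 2.83
eef_pos: [472.7, -258.6, 71.8]
tcp_rot: [-3.135, -0.004, 1.624]
contact_force: [-0.4, 1.3, -0.6]
opening: 0.47
grasp_force: 0.0
```

Run:
```python
from h import *
print(go(474.5,-255.4,18,1.631))
```

```text
([3.1, 2.0, 53.8], -0.007)
```

{"method": "step_arm", "body": {"motion": [{"claw":40,"delta_pos":[3,2,20],"turn":-0.007},{"claw":40,"delta_pos":[0,0,20],"turn":0},{"claw":40,"delta_pos":[0,0,14],"turn":0},{"claw":40,"delta_pos":[0,0,0],"turn":0},{"claw":20,"delta_pos":[0,0,0],"turn":0},{"claw":0,"delta_pos":[0,0,0],"turn":0},{"claw":0,"delta_pos":[0,0,0],"turn":0},{"claw":0,"delta_pos":[0,0,0],"turn":0}], "force": 40}}

```text
clock: 3.5
eef_pos: [478.2, -257.9, 23.9]
tcp_rot: [3.14, 0.001, 1.633]
contact_force: [-1.2, 0.6, 6.0]
opening: 0.025
grasp_force: 41.9
```

Run:
```python
from h import *
s=sense();print(s["eef_pos"],s["opening"]*85.4,s["grasp_force"],s["contact_force"])
f=grab_frame("top");crop(f,330,160,220,150,3.5,"g1.png")
```

```text
[ 478.22545476 -257.85841655   23.8739662 ] 2.118035124822489 41.94928586483002 [-1.22725293  0.59614151  5.9954899 ]
```

View pics/g1.png

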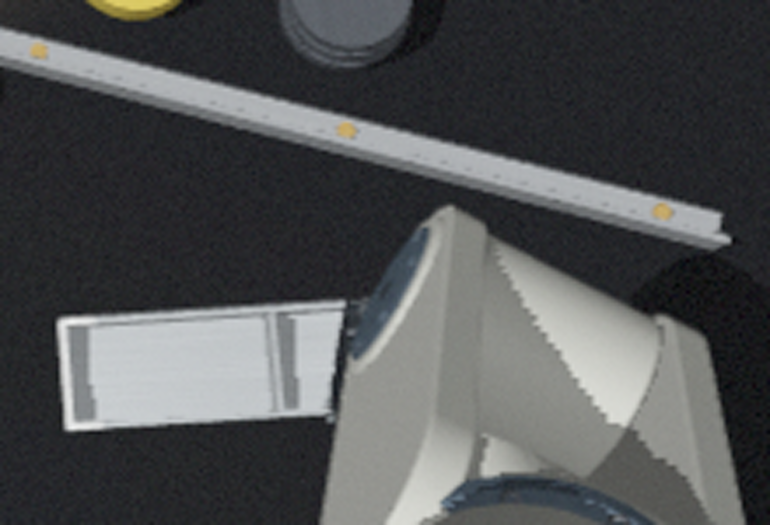

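{"method": "step_arm", "body": {"motion": [{"claw":0,"delta_pos":[0,0,0],"turn":0},{"claw":0,"delta_pos":[0,0,0],"turn":0.045},{"claw":0,"delta_pos":[0,0,0],"turn":0.045},{"claw":0,"delta_pos":[0,0,0],"turn":0.045},{"claw":0,"delta_pos":[0,0,0],"turn":0.045},{"claw":0,"delta_pos":[0,0,0],"turn":0.045},{"claw":0,"delta_pos":[0,0,0],"turn":0.045},{"claw":0,"delta_pos":[0,0,0],"turn":0.05}], "force": 80}}

```text
clock: 4.22
eef_pos: [478.6, -257.8, 23.9]
tcp_rot: [3.139, 0.001, 1.312]
contact_force: [-0.8, 1.0, 6.0]
opening: 0.017
grasp_force: 68.7
```

Run:
```python
from h import *
s=sense();print(s["eef_pos"],s["tcp_rot"],s["opening"]*85.4,s["contact_force"],go(576,-275,None,np.pi/2-.2615))
f=grab_frame("top");crop(f,330,160,220,150,3.5,"g2.png")
```

```text
[ 478.55152439 -257.82409652   23.94063751] [3.13897520e+00 7.43001155e-04 1.31221813e+00] 1.4753636197559852 [-0.79007576  0.9889956   6.0038896 ] ([8.3, 98.6, 0.0], 0.003)
```

View pics/g2.png

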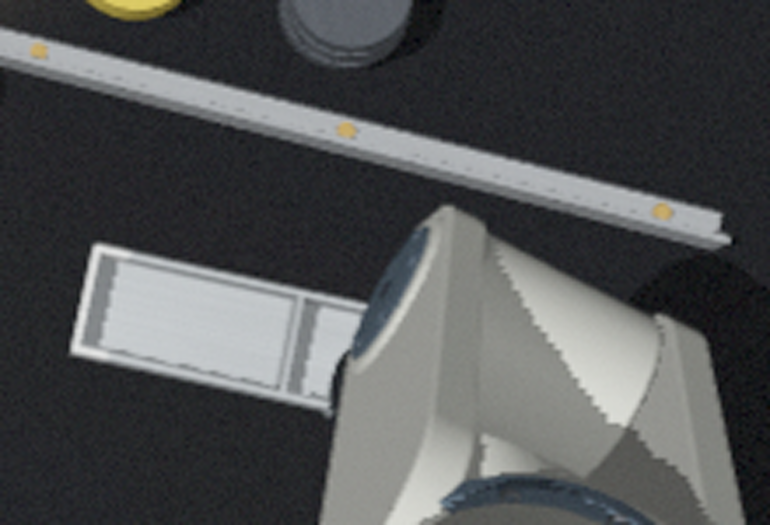

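The channel turned with the grip and now looks parallel to the rail, with its white end at crop pixels (97,244)/(72,354). Next I'll slide it towards the rail.

{"method": "step_arm", "body": {"motion": [{"claw":0,"delta_pos":[1,8,0],"turn":0},{"claw":0,"delta_pos":[1,14,0],"turn":0},{"claw":0,"delta_pos":[1,14,0],"turn":0},{"claw":0,"delta_pos":[1,14,0],"turn":0},{"claw":0,"delta_pos":[1,14,0],"turn":0},{"claw":0,"delta_pos":[1,14,0],"turn":0},{"claw":0,"delta_pos":[1,12,0],"turn":0},{"claw":0,"delta_pos":[0,0,0],"turn":0}]}}

```text
clock: 4.93
eef_pos: [569.0, -274.3, 24.0]
tcp_rot: [3.138, 0.001, 1.314]
contact_force: [5.6, -1.5, 9.1]
opening: 0.017
grasp_force: 69.5
```

Run:
```python
from h import *
s=sense();print(s["eef_pos"],s["tcp_rot"],s["contact_force"],go(576,-275,None,np.pi/2-.2615))
f=grab_frame("top");crop(f,320,150,230,150,3.4,"g3.png")
```

```text
[ 568.97414963 -274.26668678   23.9621919 ] [3.13772177e+00 6.45600903e-04 1.31367359e+00] [ 5.56953804 -1.45112464  9.12089761] ([1.1, 7.0, 0.0], 0.004)
```

View pics/g3.png

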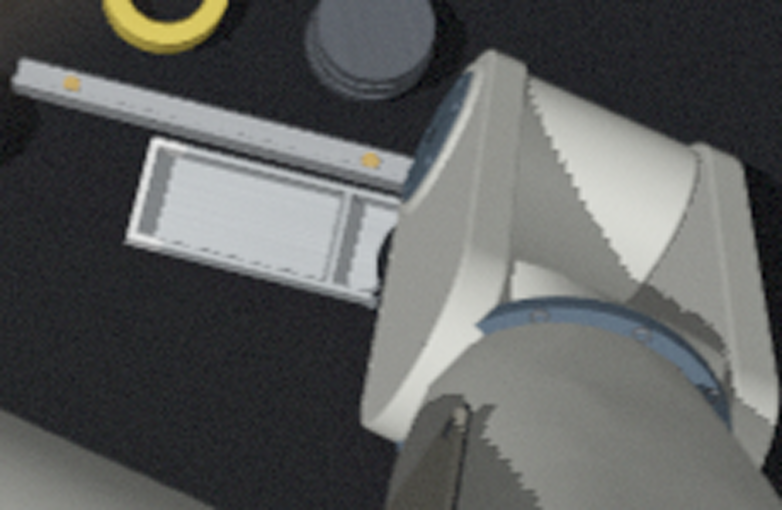

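The channel is parallel to the rail with a gap of roughly 10 mm. I'll press it on gently.

{"method": "step_arm", "body": {"motion": [{"claw":0,"delta_pos":[0,2,0],"turn":0},{"claw":0,"delta_pos":[0,2,0],"turn":0},{"claw":0,"delta_pos":[0,2,0],"turn":0},{"claw":0,"delta_pos":[0,2,0],"turn":0}]}}

```text
clock: 5.32
eef_pos: [570.9, -274.8, 23.9]
tcp_rot: [-3.136, -0.0, 1.314]
contact_force: [-13.6, 3.8, 22.6]
opening: 0.019
grasp_force: 71.6
```

{"method": "step_arm", "body": {"motion": [{"claw":0,"delta_pos":[0,1,0],"turn":0},{"claw":0,"delta_pos":[0,1,0],"turn":0},{"claw":0,"delta_pos":[0,1,0],"turn":0}]}}

```text
clock: 5.57
eef_pos: [573.9, -275.6, 23.9]
tcp_rot: [-3.137, -0.0, 1.314]
contact_force: [-12.5, 2.4, 22.3]
opening: 0.02
grasp_force: 71.4
```

{"method": "step_arm", "body": {"motion": [{"claw":0,"delta_pos":[0,1.5,-0.5],"turn":0},{"claw":0,"delta_pos":[0,1.5,-0.5],"turn":0},{"claw":0,"delta_pos":[0,1.5,0],"turn":0}]}}

```text
clock: 5.82
eef_pos: [578.9, -276.6, 23.9]
tcp_rot: [-3.138, -0.001, 1.313]
contact_force: [-12.7, 4.8, 17.0]
opening: 0.015
grasp_force: 70.7
```

{"method": "step_arm", "body": {"motion": [{"claw":0,"delta_pos":[0,1.5,0],"turn":0},{"claw":0,"delta_pos":[0,1.5,0],"turn":0},{"claw":0,"delta_pos":[0,1,0],"turn":0}]}}

```text
clock: 6.07
eef_pos: [580.5, -276.6, 23.9]
tcp_rot: [-3.132, -0.001, 1.313]
contact_force: [-20.0, 7.5, 25.5]
opening: 0.016
grasp_force: 72.9
```

{"method": "step_arm", "body": {"motion": [{"claw":0,"delta_pos":[0,1.5,0],"turn":0},{"claw":0,"delta_pos":[0,1.5,0],"turn":0},{"claw":0,"delta_pos":[0,0,0],"turn":0}]}}

```text
clock: 6.32
eef_pos: [580.6, -276.6, 23.8]
tcp_rot: [-3.126, -0.002, 1.314]
contact_force: [-26.7, 8.1, 32.5]
opening: 0.018
grasp_force: 74.8
```

Run:
```python
from h import *
g=grab_frame("side");crop(g,230,120,130,130,4.5,"g4.png")
```

```text
(no output)
```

View pics/g4.png

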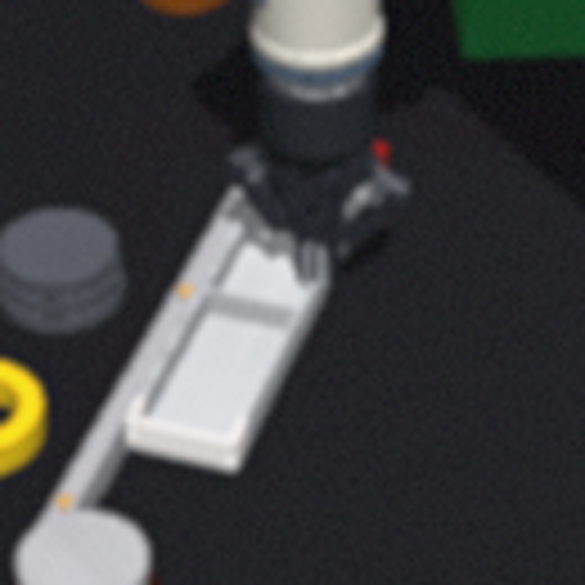

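The channel looks flush, with its white end at about (135,430) against the rail. I'll release it and lift away.

{"method": "step_arm", "body": {"motion": [{"claw":15,"delta_pos":[0,0,-2],"turn":0},{"claw":25,"delta_pos":[0,0,-2],"turn":0},{"claw":30,"delta_pos":[0,0,0],"turn":0},{"claw":30,"delta_pos":[0,0,-30],"turn":0},{"claw":30,"delta_pos":[0,0,-40],"turn":0},{"claw":50,"delta_pos":[0,0,-40],"turn":0},{"claw":70,"delta_pos":[0,0,-40],"turn":0},{"claw":70,"delta_pos":[0,0,-30],"turn":0}]}}

```text
clock: 7.03
eef_pos: [589.1, -279.6, 210.9]
tcp_rot: [3.138, 0.001, 1.314]
contact_force: [1.1, 0.1, 0.3]
opening: 0.768
grasp_force: 0.0
```

Run:
```python
from h import *
s=sense();print(s["eef_pos"],s["tcp_rot"],s["contact_force"])
for i,(x,y) in enumerate([(476,155),(433,239),(575.8,159),(493.3,319)]):print(go(x,y,150))
```

```text
[ 589.11773133 -279.58785794  210.9204002 ] [3.13779729e+00 6.59548481e-04 1.31379459e+00] [1.06281803 0.09919978 0.33624295]
([391.6, -219.9, 60.9], None)
([461.9, -282.8, 60.9], None)
([420.8, -124.4, 60.9], None)
([554.6, -244.8, 60.9], None)
```

{"method": "step_arm", "body": {"motion": [{"claw":75,"delta_pos":[35.6,-20,0],"turn":0},{"claw":75,"delta_pos":[35.6,-20,0],"turn":0},{"claw":75,"delta_pos":[35.6,-20,0],"turn":0},{"claw":75,"delta_pos":[35.6,-20,0],"turn":0},{"claw":75,"delta_pos":[35.6,-20,0],"turn":0},{"claw":75,"delta_pos":[35.6,-20,0],"turn":0},{"claw":75,"delta_pos":[35.6,-20,0],"turn":0},{"claw":75,"delta_pos":[35.6,-20,0],"turn":0}]}}

```text
clock: 7.7
eef_pos: [505.3, 38.7, 207.5]
tcp_rot: [3.14, -0.001, 1.313]
contact_force: [0.7, 0.5, 0.6]
opening: 0.877
grasp_force: 0.0
```

{"method": "step_arm", "body": {"motion": [{"claw":75,"delta_pos":[35.6,-20,0],"turn":0},{"claw":75,"delta_pos":[35.6,-20,0],"turn":0},{"claw":75,"delta_pos":[35.6,-20,10],"turn":0},{"claw":75,"delta_pos":[0,0,30],"turn":0},{"claw":75,"delta_pos":[0,0,30],"turn":0},{"claw":75,"delta_pos":[0,0,0],"turn":0}]}}

```text
clock: 8.2
eef_pos: [471.9, 155.3, 133.3]
tcp_rot: [-3.136, 0.003, 1.316]
contact_force: [-1.5, -0.0, -0.0]
opening: 0.883
grasp_force: 0.0
```

Run:
```python
from h import *
s=sense();print(s["eef_pos"],s["tcp_rot"],go(476,155,59))
f=grab_frame("top");crop(f,320,150,230,150,3.4,"g5.png");np.save("ref.npy",f["img"])
```

```text
[471.89351044 155.28965183 133.28279037] [-3.13641734  0.00327293  1.31582275] ([0.8, 4.0, 74.3], None)
```

View pics/g5.png

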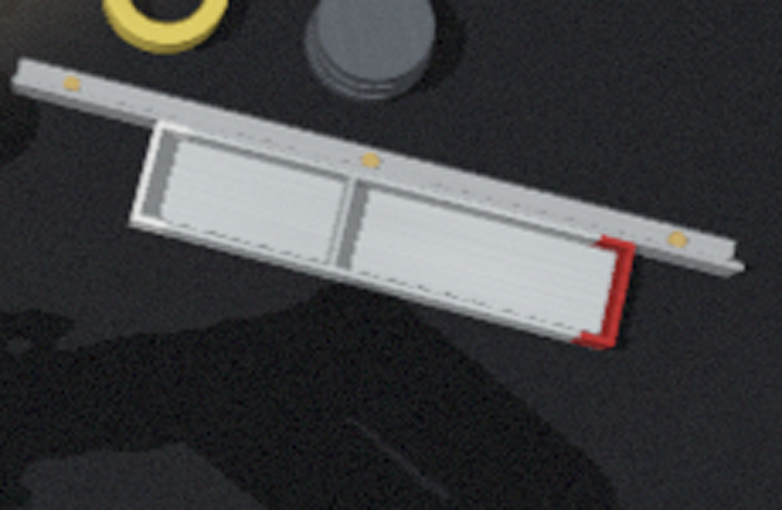

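The channel is flush with the rail at both ends; its corners in the crop are (157,122), (633,242), (614,347) and (132,225). Now I'll pick up the first dark reel.

{"method": "step_arm", "body": {"motion": [{"claw":75,"delta_pos":[0.8,4,0],"turn":0},{"claw":75,"delta_pos":[0,0,25],"turn":0},{"claw":75,"delta_pos":[0,0,25],"turn":0},{"claw":75,"delta_pos":[0,0,24],"turn":0},{"claw":75,"delta_pos":[0,0,0],"turn":0},{"claw":60,"delta_pos":[0,0,0],"turn":0},{"claw":45,"delta_pos":[0,0,0],"turn":0},{"claw":45,"delta_pos":[0,0,0],"turn":0}], "force": 30}}

```text
clock: 8.92
eef_pos: [480.7, 155.2, 65.5]
tcp_rot: [3.139, -0.002, 1.313]
contact_force: [0.1, 0.8, -1.5]
opening: 0.612
grasp_force: 31.5
```

Run:
```python
from h import *
s=sense();print(s["eef_pos"],s["contact_force"],s["opening"]*85.4,s["grasp_force"])
f=grab_frame("top")
q=np.array([[157,122],[633,242],[614,347],[132,225]])/3.4+[320,150]
ch,e=fit(f,CH,q,[620,-260,-.26]);print("ch",ch,e)
c,n=np.cos(ch[2]),np.sin(ch[2])
for y in(-125,-55,-65,60,130):print(y,(ch[:2]+[-n*y,c*y]).round(1))
```

```text
[480.70892111 155.20226884  65.45783825] [ 0.05618596  0.76337027 -1.54672553] 52.24703654099543 31.542874881997705
ch [ 6.14919730e+02 -2.73033805e+02 -2.57372631e-01] 0.5502875570139736
-125 [ 583.1 -393.9]
-55 [ 600.9 -326.2]
-65 [ 598.4 -335.9]
60 [ 630.2 -215. ]
130 [ 648.  -147.3]
```

Run:
```python
import numpy as np,cv2
im=np.load("ref.npy")[:,:,::-1]
a=im[165:225,340:388];b=im[200:260,478:526]
o=np.hstack([a,b]);cv2.imwrite("pics/g6.png",cv2.resize(o,None,fx=8,fy=8,interpolation=cv2.INTER_NEAREST))
g=im.mean(2)
for u in(335,345,375,400,480,500,515,525):
    v=int(168+ (u-315)*.252); print(u,v,g[v-4:v+22,u].round(0).astype(int).tolist())
```

```text
335 173 [114, 179, 180, 181, 181, 175, 167, 172, 129, 116, 109, 62, 40, 41, 45, 39, 39, 37, 42, 41, 37, 42, 36, 34, 43, 38]
345 175 [83, 158, 180, 181, 183, 178, 180, 181, 166, 122, 113, 107, 44, 38, 35, 42, 34, 37, 41, 37, 40, 39, 38, 36, 37, 37]
375 183 [109, 184, 182, 179, 183, 181, 182, 180, 194, 219, 181, 145, 153, 193, 200, 200, 200, 201, 202, 200, 198, 200, 205, 200, 202, 201]
400 189 [76, 150, 182, 179, 181, 182, 179, 173, 180, 186, 184, 137, 139, 176, 198, 200, 196, 197, 200, 198, 199, 197, 198, 199, 198, 199]
480 209 [45, 108, 179, 179, 179, 180, 176, 161, 181, 184, 195, 182, 134, 144, 185, 199, 200, 198, 199, 199, 200, 198, 200, 203, 200, 201]
500 214 [36, 90, 171, 180, 177, 179, 178, 177, 175, 163, 106, 91, 65, 96, 157, 180, 173, 167, 145, 144, 92, 93, 71, 68, 67, 74]
515 218 [44, 112, 180, 179, 177, 179, 174, 174, 177, 163, 116, 114, 99, 43, 34, 39, 37, 35, 38, 41, 34, 38, 39, 37, 38, 44]
525 220 [41, 73, 141, 179, 175, 176, 180, 177, 169, 172, 144, 114, 110, 71, 40, 41, 34, 36, 36, 40, 40, 37, 41, 35, 44, 38]
```

View pics/g6.png

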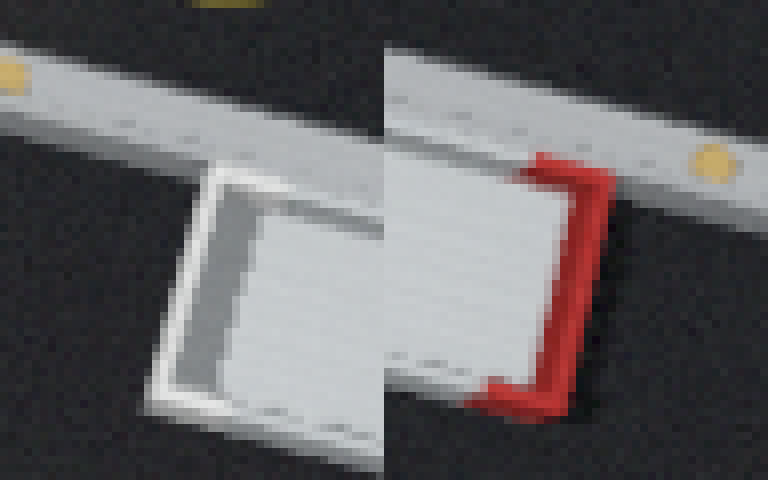

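The zoom shows both rail-side corners meeting the top edge of the rail's face, at about (215,165) and (612,178), so the channel is flush. I'll refit it and lift the reel.

{"method": "step_arm", "body": {"motion": [{"claw":45,"delta_pos":[0,0,-10],"turn":0},{"claw":45,"delta_pos":[0,0,-25],"turn":0},{"claw":45,"delta_pos":[0,0,-30],"turn":0},{"claw":45,"delta_pos":[0,0,-35],"turn":0},{"claw":45,"delta_pos":[0,0,-30],"turn":0},{"claw":45,"delta_pos":[0,0,-10],"turn":0},{"claw":45,"delta_pos":[0,0,0],"turn":0}], "force": 40}}

```text
clock: 9.55
eef_pos: [480.7, 155.5, 207.1]
tcp_rot: [3.136, -0.004, 1.314]
contact_force: [0.5, 0.2, -1.7]
opening: 0.609
grasp_force: 42.8
```

```bash
cat >> h.py <<'E'
def spots(ch):
    c,n=np.cos(ch[2]),np.sin(ch[2]);return {y:(ch[:2]+[-n*y,c*y]).round(1) for y in(-125,-55,65,130)}
E
python3 - <<'E'
from h import *
s=sense();print(s["eef_pos"],s["tcp_rot"],s["contact_force"],s["opening"]*85.4,s["grasp_force"])
f=grab_frame("top")
q=np.array([[366.9,185.6],[506.5,222.2],[501.2,251.9],[358.5,216]])-.5
ch,e=fit(f,CH,q,[620,-260,-.26]);print("ch",ch,e);S=spots(ch);print(S,go(*S[-125],160,np.pi/2+ch[2]))
E
```

```text
[480.70651187 155.50686056 207.10530639] [ 3.1360586  -0.00357901  1.31377705] [ 0.54522158  0.24108658 -1.71730508] 52.036983351280085 42.83531092107296
ch [ 6.15885799e+02 -2.72673185e+02 -2.62101210e-01] 0.6419748857795753
{-125: array([ 583.5, -393.4]), -55: array([ 601.6, -325.8]), 65: array([ 632.7, -209.9]), 130: array([ 649.6, -147.1])} ([-504.1, 240.0, 44.8], 0.005)
```

{"method": "step_arm", "body": {"motion": [{"claw":45,"delta_pos":[-20,9.5,0],"turn":0.005},{"claw":45,"delta_pos":[-36,17.1,0],"turn":0},{"claw":45,"delta_pos":[-36,17.1,0],"turn":0},{"claw":45,"delta_pos":[-36,17.1,0],"turn":0},{"claw":45,"delta_pos":[-36,17.1,0],"turn":0},{"claw":45,"delta_pos":[-36,17.1,0],"turn":0},{"claw":45,"delta_pos":[-36,17.1,0],"turn":0},{"claw":45,"delta_pos":[-36,17.1,0],"turn":0}]}}

```text
clock: 10.27
eef_pos: [532.0, -142.9, 201.1]
tcp_rot: [-3.138, -0.0, 1.309]
contact_force: [1.2, 0.1, -1.4]
opening: 0.608
grasp_force: 42.8
```

{"method": "step_arm", "body": {"motion": [{"claw":45,"delta_pos":[-36,17.1,0],"turn":0},{"claw":45,"delta_pos":[-36,17.1,0],"turn":0},{"claw":45,"delta_pos":[-36,17.1,0],"turn":0},{"claw":45,"delta_pos":[-36,17.1,0],"turn":0},{"claw":45,"delta_pos":[-36,17.1,0],"turn":0},{"claw":45,"delta_pos":[-36,17.1,0],"turn":0},{"claw":45,"delta_pos":[-16,8.3,30],"turn":0},{"claw":45,"delta_pos":[0,0,0],"turn":0}]}}

```text
clock: 10.93
eef_pos: [577.7, -396.5, 165.8]
tcp_rot: [-3.134, -0.002, 1.306]
contact_force: [-1.4, 0.9, -3.1]
opening: 0.611
grasp_force: 42.7
```

Run:
```python
from h import *
s=sense();print(s["eef_pos"],s["tcp_rot"],s["opening"]*85.4,go(583.5,-393.4,56,np.pi/2-.2621))
```

```text
[ 577.70462897 -396.47424923  165.7982909 ] [-3.13434458e+00 -1.61007578e-03  1.30582195e+00] 52.1554140999739 ([4.5, 4.8, 109.8], -0.003)
```

{"method": "step_arm", "body": {"motion": [{"claw":45,"delta_pos":[4.5,4.8,0],"turn":-0.003},{"claw":45,"delta_pos":[0,0,30],"turn":0},{"claw":45,"delta_pos":[0,0,30],"turn":0},{"claw":45,"delta_pos":[0,0,10],"turn":0},{"claw":45,"delta_pos":[0,0,0],"turn":0},{"claw":45,"delta_pos":[0,0,0],"turn":0}]}}

```text
clock: 11.43
eef_pos: [586.4, -390.0, 103.5]
tcp_rot: [-3.141, -0.0, 1.313]
contact_force: [-0.4, 0.5, -1.0]
opening: 0.61
grasp_force: 42.8
```

Run:
```python
from h import *
s=sense();print(s["eef_pos"],s["tcp_rot"],s["opening"]*85.4,go(583.5,-393.4,54,np.pi/2-.2621))
g=grab_frame("side");crop(g,280,110,110,110,5,"g7.png")
```

```text
[ 586.4168365  -389.98426865  103.49265536] [-3.14062396e+00 -4.40983843e-04  1.31269112e+00] 52.07182746027331 ([-4.0, -1.9, 49.5], 0.004)
```

View pics/g7.png

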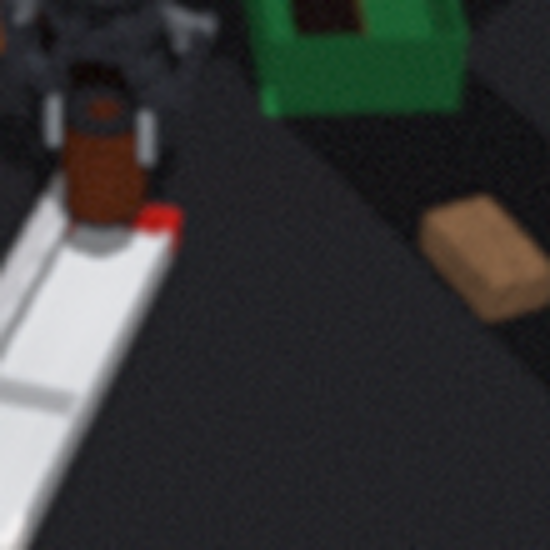

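The reel hangs upright over the red section, with its shadow on the floor at crop (100,240).

{"method": "step_arm", "body": {"motion": [{"claw":45,"delta_pos":[-4,-1.9,0],"turn":0.004},{"claw":45,"delta_pos":[0,0,15],"turn":0},{"claw":45,"delta_pos":[0,0,10],"turn":0},{"claw":45,"delta_pos":[0,0,0],"turn":0},{"claw":45,"delta_pos":[0,0,0],"turn":0},{"claw":45,"delta_pos":[0,0,10],"turn":0},{"claw":45,"delta_pos":[0,0,7],"turn":0},{"claw":45,"delta_pos":[0,0,0],"turn":0}]}}

```text
clock: 12.15
eef_pos: [582.4, -393.7, 59.3]
tcp_rot: [-3.139, -0.001, 1.308]
contact_force: [-0.7, 0.8, -1.3]
opening: 0.61
grasp_force: 42.8
```

{"method": "step_arm", "body": {"motion": [{"claw":45,"delta_pos":[0,0,3],"turn":0},{"claw":45,"delta_pos":[0,0,3],"turn":0},{"claw":45,"delta_pos":[0,0,0],"turn":0}]}}

```text
clock: 12.4
eef_pos: [583.2, -394.2, 54.7]
tcp_rot: [-3.141, -0.0, 1.308]
contact_force: [0.1, -0.2, -2.1]
opening: 0.607
grasp_force: 42.8
```

Still carrying the weight. I'll lower a little further, then release.

{"method": "step_arm", "body": {"motion": [{"claw":45,"delta_pos":[0,0,1.5],"turn":0},{"claw":45,"delta_pos":[0,0,0],"turn":0},{"claw":45,"delta_pos":[0,0,0],"turn":0}]}}

```text
clock: 12.65
eef_pos: [583.4, -394.3, 53.9]
tcp_rot: [3.141, 0.0, 1.308]
contact_force: [0.9, -0.2, -1.0]
opening: 0.614
grasp_force: 42.8
```

{"method": "step_arm", "body": {"motion": [{"claw":58,"delta_pos":[0,0,0],"turn":0},{"claw":64,"delta_pos":[0,0,0],"turn":0},{"claw":70,"delta_pos":[0,0,0],"turn":0},{"claw":75,"delta_pos":[0,0,0],"turn":0},{"claw":75,"delta_pos":[0,0,-25],"turn":0},{"claw":75,"delta_pos":[0,0,-40],"turn":0},{"claw":75,"delta_pos":[0,0,-40],"turn":0},{"claw":75,"delta_pos":[0,0,-40],"turn":0}]}}

```text
clock: 13.32
eef_pos: [583.0, -394.1, 200.2]
tcp_rot: [-3.141, -0.0, 1.308]
contact_force: [1.2, -0.1, -0.0]
opening: 0.881
grasp_force: 0.0
```

Run:
```python
from h import *
s=sense();print(s["eef_pos"],s["tcp_rot"],go(434,238.8,135,np.pi/2-.2621))
```

```text
[ 583.00276855 -394.07656508  200.18804345] [-3.14080696e+00 -2.95161723e-04  1.30776230e+00] ([572.4, -308.4, 65.2], -0.001)
```

{"method": "step_arm", "body": {"motion": [{"claw":75,"delta_pos":[35.8,-19.3,0],"turn":0},{"claw":75,"delta_pos":[35.8,-19.3,0],"turn":0},{"claw":75,"delta_pos":[35.8,-19.3,0],"turn":0},{"claw":75,"delta_pos":[35.8,-19.3,0],"turn":0},{"claw":75,"delta_pos":[35.8,-19.3,0],"turn":0},{"claw":75,"delta_pos":[35.8,-19.3,0],"turn":0},{"claw":75,"delta_pos":[35.8,-19.3,0],"turn":0},{"claw":75,"delta_pos":[35.8,-19.3,0],"turn":0}]}}

```text
clock: 13.98
eef_pos: [508.0, -76.0, 199.1]
tcp_rot: [3.141, -0.0, 1.307]
contact_force: [0.3, -0.2, 0.5]
opening: 0.879
grasp_force: 0.0
```

{"method": "step_arm", "body": {"motion": [{"claw":75,"delta_pos":[35.8,-19.3,0],"turn":0},{"claw":75,"delta_pos":[35.8,-19.3,0],"turn":0},{"claw":75,"delta_pos":[35.8,-19.3,0],"turn":0},{"claw":75,"delta_pos":[35.8,-19.3,0],"turn":0},{"claw":75,"delta_pos":[35.8,-19.3,0],"turn":0},{"claw":75,"delta_pos":[35.8,-19.3,0],"turn":0},{"claw":75,"delta_pos":[35.8,-19.3,0],"turn":0},{"claw":75,"delta_pos":[35.8,-19.3,0],"turn":0}]}}

```text
clock: 14.65
eef_pos: [433.3, 241.0, 199.2]
tcp_rot: [3.141, -0.001, 1.308]
contact_force: [1.0, 0.8, 0.5]
opening: 0.877
grasp_force: 0.0
```

{"method": "step_arm", "body": {"motion": [{"claw":75,"delta_pos":[0,0,30],"turn":0},{"claw":75,"delta_pos":[0,0,30],"turn":0},{"claw":75,"delta_pos":[0,0,0],"turn":0},{"claw":75,"delta_pos":[0,0,0],"turn":0},{"claw":75,"delta_pos":[0,0,0],"turn":0}]}}

```text
clock: 15.07
eef_pos: [434.7, 239.0, 139.9]
tcp_rot: [3.141, -0.0, 1.307]
contact_force: [0.9, 0.8, 0.2]
opening: 0.879
grasp_force: 0.0
```

Run:
```python
from h import *
s=sense();print(s["eef_pos"],s["tcp_rot"],go(433.5,238.8,64,np.pi/2-.2621))
f=grab_frame("top");r=np.load("ref.npy");d=cv2.absdiff(f["img"],r).max(2)[150:300,320:550]
crop(f,320,150,230,150,3.4,"g8.png");print((d>60).sum())
```

```text
[434.73785514 239.02868998 139.91161458] [ 3.14107851e+00 -4.65424160e-04  1.30715262e+00] ([-0.5, -1.1, 75.9], -0.002)
757
```

View pics/g8.png

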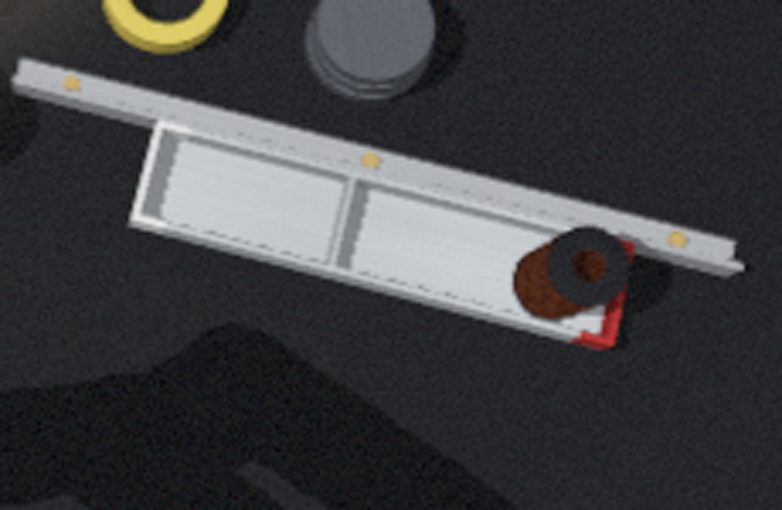

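The first dark reel stands upright in the red section, its top at crop (588,267), and the channel hasn't moved. Now the second dark reel.

{"method": "step_arm", "body": {"motion": [{"claw":75,"delta_pos":[-0.5,-1.1,20],"turn":0},{"claw":75,"delta_pos":[0,0,30],"turn":0},{"claw":75,"delta_pos":[0,0,24],"turn":0},{"claw":75,"delta_pos":[0,0,0],"turn":0},{"claw":60,"delta_pos":[0,0,0],"turn":0},{"claw":45,"delta_pos":[0,0,0],"turn":0},{"claw":45,"delta_pos":[0,0,0],"turn":0},{"claw":45,"delta_pos":[0,0,0],"turn":0}]}}

```text
clock: 15.78
eef_pos: [434.3, 239.5, 66.7]
tcp_rot: [3.139, -0.002, 1.307]
contact_force: [-1.2, -1.8, 8.1]
opening: 0.628
grasp_force: 42.8
```

{"method": "step_arm", "body": {"motion": [{"claw":45,"delta_pos":[0,0,-10],"turn":0},{"claw":45,"delta_pos":[0,0,-25],"turn":0},{"claw":45,"delta_pos":[0,0,-30],"turn":0},{"claw":45,"delta_pos":[0,0,-35],"turn":0},{"claw":45,"delta_pos":[0,0,-30],"turn":0},{"claw":45,"delta_pos":[0,0,-10],"turn":0},{"claw":45,"delta_pos":[0,0,0],"turn":0},{"claw":45,"delta_pos":[0,0,0],"turn":0}]}}

```text
clock: 16.45
eef_pos: [432.8, 238.8, 205.1]
tcp_rot: [3.141, -0.001, 1.308]
contact_force: [-1.0, -0.4, -0.4]
opening: 0.626
grasp_force: 42.6
```

Run:
```python
from h import *
s=sense();print(s["eef_pos"],s["tcp_rot"],s["contact_force"],go(601.6,-325.8,54,np.pi/2-.2621))
```

```text
[432.78255875 238.81339203 205.07305777] [ 3.14080053e+00 -7.76410381e-04  1.30783164e+00] [-0.9820528  -0.39953155 -0.35758491] ([-501.3, 309.8, 151.1], -0.001)
```

{"method": "step_arm", "body": {"motion": [{"claw":45,"delta_pos":[-33.4,20.65,0],"turn":0},{"claw":45,"delta_pos":[-33.4,20.65,0],"turn":0},{"claw":45,"delta_pos":[-33.4,20.65,0],"turn":0},{"claw":45,"delta_pos":[-33.4,20.65,0],"turn":0},{"claw":45,"delta_pos":[-33.4,20.65,0],"turn":0},{"claw":45,"delta_pos":[-33.4,20.65,0],"turn":0},{"claw":45,"delta_pos":[-33.4,20.65,0],"turn":0},{"claw":45,"delta_pos":[-33.4,20.65,0],"turn":0}]}}

```text
clock: 17.12
eef_pos: [521.8, -63.9, 202.5]
tcp_rot: [-3.138, 0.0, 1.308]
contact_force: [1.6, 1.0, -0.3]
opening: 0.63
grasp_force: 42.6
```

{"method": "step_arm", "body": {"motion": [{"claw":45,"delta_pos":[-33.4,20.65,0],"turn":0},{"claw":45,"delta_pos":[-33.4,20.65,0],"turn":0},{"claw":45,"delta_pos":[-33.4,20.65,0],"turn":0},{"claw":45,"delta_pos":[-33.4,20.65,0],"turn":0},{"claw":45,"delta_pos":[-33.4,20.65,0],"turn":0},{"claw":45,"delta_pos":[-33.4,20.65,0],"turn":0},{"claw":45,"delta_pos":[-33.4,20.65,0],"turn":0},{"claw":45,"delta_pos":[0,0,30],"turn":0}]}}

```text
clock: 17.78
eef_pos: [605.3, -333.4, 177.3]
tcp_rot: [3.133, 0.004, 1.305]
contact_force: [0.7, -0.8, -0.5]
opening: 0.627
grasp_force: 42.7
```

{"method": "step_arm", "body": {"motion": [{"claw":45,"delta_pos":[0,0,40],"turn":0},{"claw":45,"delta_pos":[0,0,30],"turn":0},{"claw":45,"delta_pos":[0,0,0],"turn":0},{"claw":45,"delta_pos":[0,0,0],"turn":0},{"claw":45,"delta_pos":[0,0,0],"turn":0}]}}

```text
clock: 18.2
eef_pos: [602.1, -325.4, 105.2]
tcp_rot: [-3.141, 0.0, 1.308]
contact_force: [0.3, -0.6, -1.0]
opening: 0.63
grasp_force: 42.8
```

Run:
```python
from h import *
s=sense();print(s["eef_pos"],s["tcp_rot"],s["contact_force"],s["opening"],go(601.6,-325.8,54,np.pi/2-.2621))
```

```text
[ 602.08615074 -325.4293268   105.16052105] [-3.14149133e+00  1.04801126e-05  1.30807100e+00] [ 0.29741184 -0.58808609 -1.01334094] 0.6299226214066616 ([-0.5, -0.4, 51.2], -0.001)
```

{"method": "step_arm", "body": {"motion": [{"claw":45,"delta_pos":[-0.5,-0.4,15],"turn":0},{"claw":45,"delta_pos":[0,0,15],"turn":0},{"claw":45,"delta_pos":[0,0,10],"turn":0},{"claw":45,"delta_pos":[0,0,5],"turn":0},{"claw":45,"delta_pos":[0,0,3],"turn":0},{"claw":45,"delta_pos":[0,0,2],"turn":0},{"claw":45,"delta_pos":[0,0,0],"turn":0},{"claw":45,"delta_pos":[0,0,0],"turn":0}]}}

```text
clock: 18.87
eef_pos: [601.7, -326.0, 55.5]
tcp_rot: [3.141, 0.0, 1.308]
contact_force: [0.1, -0.3, -1.3]
opening: 0.624
grasp_force: 42.9
```

{"method": "step_arm", "body": {"motion": [{"claw":45,"delta_pos":[0,0,1.3],"turn":0},{"claw":45,"delta_pos":[0,0,0],"turn":0},{"claw":45,"delta_pos":[0,0,0],"turn":0}]}}

```text
clock: 19.12
eef_pos: [601.6, -326.0, 53.9]
tcp_rot: [3.141, 0.0, 1.308]
contact_force: [-0.0, -1.0, 0.6]
opening: 0.623
grasp_force: 42.9
```

{"method": "step_arm", "body": {"motion": [{"claw":58,"delta_pos":[0,0,0],"turn":0},{"claw":64,"delta_pos":[0,0,0],"turn":0},{"claw":70,"delta_pos":[0,0,0],"turn":0},{"claw":75,"delta_pos":[0,0,0],"turn":0},{"claw":75,"delta_pos":[0,0,-25],"turn":0},{"claw":75,"delta_pos":[0,0,-40],"turn":0},{"claw":75,"delta_pos":[0,0,-40],"turn":0},{"claw":75,"delta_pos":[0,0,-40],"turn":0}]}}

```text
clock: 19.78
eef_pos: [600.8, -325.5, 199.8]
tcp_rot: [-3.141, -0.0, 1.308]
contact_force: [0.7, -0.6, 0.3]
opening: 0.883
grasp_force: 0.0
```

Run:
```python
from h import *
s=sense();print(s["eef_pos"],s["tcp_rot"],go(575.8,159,135,np.pi/2-.2621))
```

```text
[ 600.81048001 -325.51703343  199.78738357] [-3.14057348e+00 -2.60098767e-04  1.30788435e+00] ([461.4, -150.1, 64.8], -0.001)
```

{"method": "step_arm", "body": {"motion": [{"claw":75,"delta_pos":[38.45,-12.5,0],"turn":0},{"claw":75,"delta_pos":[38.45,-12.5,0],"turn":0},{"claw":75,"delta_pos":[38.45,-12.5,0],"turn":0},{"claw":75,"delta_pos":[38.45,-12.5,0],"turn":0},{"claw":75,"delta_pos":[38.45,-12.5,0],"turn":0},{"claw":75,"delta_pos":[38.45,-12.5,0],"turn":0},{"claw":75,"delta_pos":[38.45,-12.5,0],"turn":0},{"claw":75,"delta_pos":[38.45,-12.5,0],"turn":0}]}}

```text
clock: 20.45
eef_pos: [584.2, -0.9, 198.7]
tcp_rot: [3.141, -0.0, 1.308]
contact_force: [0.9, 0.2, -1.5]
opening: 0.879
grasp_force: 0.0
```

{"method": "step_arm", "body": {"motion": [{"claw":75,"delta_pos":[38.45,-12.5,0],"turn":0},{"claw":75,"delta_pos":[38.45,-12.5,0],"turn":0},{"claw":75,"delta_pos":[38.45,-12.5,0],"turn":0},{"claw":75,"delta_pos":[38.45,-12.5,0],"turn":0},{"claw":75,"delta_pos":[0,0,30],"turn":0},{"claw":75,"delta_pos":[0,0,30],"turn":0},{"claw":75,"delta_pos":[0,0,0],"turn":0},{"claw":75,"delta_pos":[0,0,0],"turn":0}]}}

```text
clock: 21.12
eef_pos: [575.1, 158.5, 137.5]
tcp_rot: [-3.139, 0.002, 1.308]
contact_force: [0.5, -0.1, 0.6]
opening: 0.877
grasp_force: 0.0
```

Run:
```python
from h import *
s=sense();print(s["eef_pos"],s["tcp_rot"],go(575.8,159,66,np.pi/2-.2621))
f=grab_frame("top");r=np.load("ref.npy");d=cv2.absdiff(f["img"],r).max(2)
print("white end diff",(d[175:222,352:420]>60).sum(),"stand-free rail",(d[150:260,320:440]>60).sum())
```

```text
[575.12053872 158.50926324 137.51657836] [-3.13850625e+00  1.86404686e-03  1.30811076e+00] ([0.7, 0.5, 71.5], -0.001)
white end diff 1037 stand-free rail 1648
```

Run:
```python
from h import *
f=grab_frame("top");crop(f,200,130,350,190,2.25,"g9.png")
```

```text
(no output)
```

View pics/g9.png

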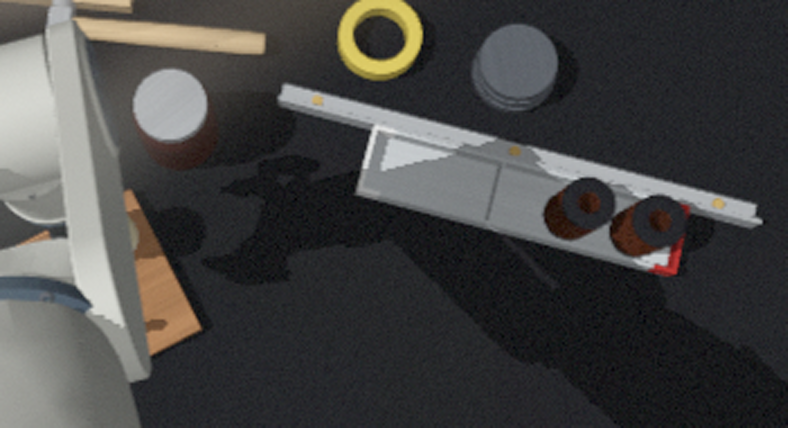

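That difference is only the arm's shadow: the channel is flush, with its white corner still at crop (373,127), and both dark reels stand in the red section. Now the first cream reel.

{"method": "step_arm", "body": {"motion": [{"claw":75,"delta_pos":[0,0,20],"turn":0},{"claw":75,"delta_pos":[0,0,30],"turn":0},{"claw":75,"delta_pos":[0,0,23],"turn":0},{"claw":75,"delta_pos":[0,0,0],"turn":0},{"claw":60,"delta_pos":[0,0,0],"turn":0},{"claw":45,"delta_pos":[0,0,0],"turn":0},{"claw":45,"delta_pos":[0,0,0],"turn":0},{"claw":45,"delta_pos":[0,0,0],"turn":0}]}}

```text
clock: 21.88
eef_pos: [578.1, 159.0, 67.8]
tcp_rot: [3.138, -0.002, 1.308]
contact_force: [0.3, -0.6, 8.5]
opening: 0.61
grasp_force: 43.1
```

{"method": "step_arm", "body": {"motion": [{"claw":45,"delta_pos":[0,0,-10],"turn":0},{"claw":45,"delta_pos":[0,0,-25],"turn":0},{"claw":45,"delta_pos":[0,0,-30],"turn":0},{"claw":45,"delta_pos":[0,0,-35],"turn":0},{"claw":45,"delta_pos":[0,0,-30],"turn":0},{"claw":45,"delta_pos":[0,0,-10],"turn":0},{"claw":45,"delta_pos":[0,0,0],"turn":0},{"claw":45,"delta_pos":[0,0,0],"turn":0}]}}

```text
clock: 22.55
eef_pos: [576.2, 158.7, 205.8]
tcp_rot: [3.141, -0.0, 1.308]
contact_force: [0.2, 0.4, -1.6]
opening: 0.614
grasp_force: 42.4
```

Run:
```python
from h import *
s=sense();print(s["eef_pos"],s["tcp_rot"],s["contact_force"],go(632.7,-209.9,54,np.pi/2-.2621))
```

```text
[576.15243162 158.72142737 205.76457317] [ 3.14091418e+00 -4.56731905e-04  1.30786908e+00] [ 0.21299474  0.36626327 -1.59146531] ([-341.3, 150.4, 151.8], -0.001)
```

{"method": "step_arm", "body": {"motion": [{"claw":45,"delta_pos":[-34.1,15.04,0],"turn":0},{"claw":45,"delta_pos":[-34.1,15.04,0],"turn":0},{"claw":45,"delta_pos":[-34.1,15.04,0],"turn":0},{"claw":45,"delta_pos":[-34.1,15.04,0],"turn":0},{"claw":45,"delta_pos":[-34.1,15.04,0],"turn":0},{"claw":45,"delta_pos":[-34.1,15.04,0],"turn":0},{"claw":45,"delta_pos":[-34.1,15.04,0],"turn":0},{"claw":45,"delta_pos":[-34.1,15.04,0],"turn":0}]}}

```text
clock: 23.22
eef_pos: [620.2, -137.5, 202.8]
tcp_rot: [-3.138, 0.0, 1.308]
contact_force: [0.5, 0.4, -0.5]
opening: 0.607
grasp_force: 42.3
```

{"method": "step_arm", "body": {"motion": [{"claw":45,"delta_pos":[-34.1,15.04,0],"turn":0},{"claw":45,"delta_pos":[-34.1,15.04,0],"turn":0},{"claw":45,"delta_pos":[0,0,30],"turn":0},{"claw":45,"delta_pos":[0,0,40],"turn":0},{"claw":45,"delta_pos":[0,0,30],"turn":0},{"claw":45,"delta_pos":[0,0,0],"turn":0},{"claw":45,"delta_pos":[0,0,0],"turn":0},{"claw":45,"delta_pos":[0,0,0],"turn":0}]}}

```text
clock: 23.88
eef_pos: [633.3, -209.6, 105.9]
tcp_rot: [-3.142, -0.0, 1.308]
contact_force: [0.3, -0.3, -0.3]
opening: 0.609
grasp_force: 42.5
```

Run:
```python
from h import *
s=sense();print(s["eef_pos"],s["tcp_rot"],s["contact_force"],s["opening"],go(632.7,-209.9,54,np.pi/2-.2621))
```

```text
[ 633.26875919 -209.57256778  105.92119216] [-3.14150528e+00 -1.68933146e-05  1.30806582e+00] [ 0.33050714 -0.30360056 -0.31127535] 0.6086659300966404 ([-0.5, -0.5, 51.9], -0.001)
```

{"method": "step_arm", "body": {"motion": [{"claw":45,"delta_pos":[-0.5,-0.5,15],"turn":0},{"claw":45,"delta_pos":[0,0,15],"turn":0},{"claw":45,"delta_pos":[0,0,10],"turn":0},{"claw":45,"delta_pos":[0,0,5],"turn":0},{"claw":45,"delta_pos":[0,0,3],"turn":0},{"claw":45,"delta_pos":[0,0,2],"turn":0},{"claw":45,"delta_pos":[0,0,0],"turn":0},{"claw":45,"delta_pos":[0,0,0],"turn":0}]}}

```text
clock: 24.55
eef_pos: [632.7, -210.1, 56.2]
tcp_rot: [3.141, 0.0, 1.308]
contact_force: [-0.2, 0.1, -1.0]
opening: 0.609
grasp_force: 42.6
```

{"method": "step_arm", "body": {"motion": [{"claw":45,"delta_pos":[0,0,1.3],"turn":0},{"claw":45,"delta_pos":[0,0,0],"turn":0},{"claw":45,"delta_pos":[0,0,0],"turn":0}]}}

```text
clock: 24.8
eef_pos: [632.9, -210.2, 54.9]
tcp_rot: [3.14, 0.0, 1.308]
contact_force: [-0.4, -0.1, 3.5]
opening: 0.61
grasp_force: 43.1
```

Contact. Release.

{"method": "step_arm", "body": {"motion": [{"claw":58,"delta_pos":[0,0,0],"turn":0},{"claw":64,"delta_pos":[0,0,0],"turn":0},{"claw":70,"delta_pos":[0,0,0],"turn":0},{"claw":75,"delta_pos":[0,0,0],"turn":0},{"claw":75,"delta_pos":[0,0,-25],"turn":0},{"claw":75,"delta_pos":[0,0,-40],"turn":0},{"claw":75,"delta_pos":[0,0,-40],"turn":0},{"claw":75,"delta_pos":[0,0,-40],"turn":0}]}}

```text
clock: 25.47
eef_pos: [631.8, -209.8, 200.4]
tcp_rot: [-3.14, -0.0, 1.308]
contact_force: [1.1, 0.6, -0.2]
opening: 0.876
grasp_force: 0.0
```

Run:
```python
from h import *
s=sense();print(s["eef_pos"],s["tcp_rot"],go(493.3,319,135,np.pi/2-.2621))
```

```text
[ 631.77153798 -209.79275092  200.35547167] [-3.14029106e+00 -7.03239867e-05  1.30785667e+00] ([474.6, -271.2, 65.4], -0.001)
```

{"method": "step_arm", "body": {"motion": [{"claw":75,"delta_pos":[33.9,-19.37,0],"turn":0},{"claw":75,"delta_pos":[33.9,-19.37,0],"turn":0},{"claw":75,"delta_pos":[33.9,-19.37,0],"turn":0},{"claw":75,"delta_pos":[33.9,-19.37,0],"turn":0},{"claw":75,"delta_pos":[33.9,-19.37,0],"turn":0},{"claw":75,"delta_pos":[33.9,-19.37,0],"turn":0},{"claw":75,"delta_pos":[33.9,-19.37,0],"turn":0},{"claw":75,"delta_pos":[33.9,-19.37,0],"turn":0}]}}

```text
clock: 26.13
eef_pos: [552.4, 93.8, 199.3]
tcp_rot: [3.141, -0.0, 1.308]
contact_force: [0.7, 0.6, 0.1]
opening: 0.881
grasp_force: 0.0
```

{"method": "step_arm", "body": {"motion": [{"claw":75,"delta_pos":[33.9,-19.37,0],"turn":0},{"claw":75,"delta_pos":[33.9,-19.37,0],"turn":0},{"claw":75,"delta_pos":[33.9,-19.37,0],"turn":0},{"claw":75,"delta_pos":[33.9,-19.37,0],"turn":0},{"claw":75,"delta_pos":[33.9,-19.37,0],"turn":0},{"claw":75,"delta_pos":[33.9,-19.37,0],"turn":0},{"claw":75,"delta_pos":[0,0,30],"turn":0},{"claw":75,"delta_pos":[0,0,30],"turn":0}]}}

```text
clock: 26.8
eef_pos: [494.3, 322.1, 140.2]
tcp_rot: [3.138, -0.004, 1.311]
contact_force: [0.2, 0.1, -0.8]
opening: 0.875
grasp_force: 0.0
```

{"method": "step_arm", "body": {"motion": [{"claw":75,"delta_pos":[0,0,0],"turn":0},{"claw":75,"delta_pos":[0,0,0],"turn":0}]}}

```text
clock: 26.97
eef_pos: [492.7, 318.2, 138.1]
tcp_rot: [-3.139, 0.003, 1.308]
contact_force: [-0.1, 0.8, 1.1]
opening: 0.882
grasp_force: 0.0
```

Run:
```python
from h import *
s=sense();print(s["eef_pos"],s["tcp_rot"],go(493.3,319,66,np.pi/2-.2621))
f=grab_frame("top");r=np.load("ref.npy");d=cv2.absdiff(f["img"],r).max(2)
print("edges",(d[205:225,352:375]>60).sum(),(d[240:258,490:510]>60).sum(),(d[185:205,355:366]>60).sum())
```

```text
[492.68239578 318.16742352 138.13377036] [-3.13904537e+00  2.81994349e-03  1.30805651e+00] ([1.0, 0.4, 72.1], -0.001)
edges 0 16 0
```

{"method": "step_arm", "body": {"motion": [{"claw":75,"delta_pos":[0,0,20],"turn":0},{"claw":75,"delta_pos":[0,0,30],"turn":0},{"claw":75,"delta_pos":[0,0,23],"turn":0},{"claw":75,"delta_pos":[0,0,0],"turn":0},{"claw":60,"delta_pos":[0,0,0],"turn":0},{"claw":45,"delta_pos":[0,0,0],"turn":0},{"claw":45,"delta_pos":[0,0,0],"turn":0},{"claw":45,"delta_pos":[0,0,0],"turn":0}]}}

```text
clock: 27.68
eef_pos: [495.4, 319.6, 68.6]
tcp_rot: [3.139, -0.003, 1.307]
contact_force: [0.7, -1.4, 8.0]
opening: 0.629
grasp_force: 42.9
```

{"method": "step_arm", "body": {"motion": [{"claw":45,"delta_pos":[0,0,-10],"turn":0},{"claw":45,"delta_pos":[0,0,-25],"turn":0},{"claw":45,"delta_pos":[0,0,-30],"turn":0},{"claw":45,"delta_pos":[0,0,-35],"turn":0},{"claw":45,"delta_pos":[0,0,-30],"turn":0},{"claw":45,"delta_pos":[0,0,-10],"turn":0},{"claw":45,"delta_pos":[0,0,0],"turn":0},{"claw":45,"delta_pos":[0,0,0],"turn":0}]}}

```text
clock: 28.35
eef_pos: [493.7, 318.7, 206.5]
tcp_rot: [3.141, -0.001, 1.308]
contact_force: [-0.4, 0.6, -2.5]
opening: 0.63
grasp_force: 42.6
```

Run:
```python
from h import *
s=sense();print(s["eef_pos"],s["tcp_rot"],s["contact_force"],go(649.6,-147.1,54,np.pi/2-.2621))
```

```text
[493.67681806 318.67464427 206.46155938] [ 3.14104811e+00 -5.92091430e-04  1.30782046e+00] [-0.44508213  0.59981106 -2.52365279] ([-409.2, 271.6, 152.5], -0.001)
```

{"method": "step_arm", "body": {"motion": [{"claw":45,"delta_pos":[-31.48,20.9,0],"turn":0},{"claw":45,"delta_pos":[-31.48,20.9,0],"turn":0},{"claw":45,"delta_pos":[-31.48,20.9,0],"turn":0},{"claw":45,"delta_pos":[-31.48,20.9,0],"turn":0},{"claw":45,"delta_pos":[-31.48,20.9,0],"turn":0},{"claw":45,"delta_pos":[-31.48,20.9,0],"turn":0},{"claw":45,"delta_pos":[-31.48,20.9,0],"turn":0},{"claw":45,"delta_pos":[-31.48,20.9,0],"turn":0}]}}

```text
clock: 29.02
eef_pos: [588.7, 30.2, 203.7]
tcp_rot: [-3.138, 0.001, 1.308]
contact_force: [1.3, -0.5, -1.3]
opening: 0.633
grasp_force: 42.6
```

{"method": "step_arm", "body": {"motion": [{"claw":45,"delta_pos":[-31.48,20.9,0],"turn":0},{"claw":45,"delta_pos":[-31.48,20.9,0],"turn":0},{"claw":45,"delta_pos":[-31.48,20.9,0],"turn":0},{"claw":45,"delta_pos":[-31.48,20.9,0],"turn":0},{"claw":45,"delta_pos":[-31.48,20.9,0],"turn":0},{"claw":45,"delta_pos":[0,0,30],"turn":0},{"claw":45,"delta_pos":[0,0,40],"turn":0},{"claw":45,"delta_pos":[0,0,30],"turn":0}]}}

```text
clock: 29.68
eef_pos: [647.6, -147.6, 101.5]
tcp_rot: [-3.137, 0.0, 1.306]
contact_force: [-0.3, -0.2, -1.6]
opening: 0.63
grasp_force: 42.6
```

{"method": "step_arm", "body": {"motion": [{"claw":45,"delta_pos":[0,0,0],"turn":0},{"claw":45,"delta_pos":[0,0,0],"turn":0},{"claw":45,"delta_pos":[0,0,0],"turn":0}]}}

```text
clock: 29.93
eef_pos: [650.1, -146.9, 106.6]
tcp_rot: [-3.141, 0.0, 1.308]
contact_force: [0.5, -0.6, -0.7]
opening: 0.627
grasp_force: 42.8
```

Run:
```python
from h import *
s=sense();print(s["eef_pos"],s["tcp_rot"],s["contact_force"],s["opening"],go(649.6,-147.1,55.6,np.pi/2-.2621))
```

```text
[ 650.12580684 -146.93345974  106.57649284] [-3.14143932e+00  8.02938874e-06  1.30803689e+00] [ 0.46578759 -0.57806939 -0.71534469] 0.6269846114565834 ([-0.3, -0.5, 51.0], -0.001)
```

{"method": "step_arm", "body": {"motion": [{"claw":45,"delta_pos":[-0.3,-0.5,15],"turn":0},{"claw":45,"delta_pos":[0,0,15],"turn":0},{"claw":45,"delta_pos":[0,0,10],"turn":0},{"claw":45,"delta_pos":[0,0,5],"turn":0},{"claw":45,"delta_pos":[0,0,3],"turn":0},{"claw":45,"delta_pos":[0,0,2],"turn":0},{"claw":45,"delta_pos":[0,0,0],"turn":0},{"claw":45,"delta_pos":[0,0,0],"turn":0}]}}

```text
clock: 30.6
eef_pos: [649.7, -147.3, 56.9]
tcp_rot: [3.141, -0.0, 1.308]
contact_force: [-0.0, -0.1, -1.5]
opening: 0.631
grasp_force: 42.9
```

{"method": "step_arm", "body": {"motion": [{"claw":45,"delta_pos":[0,0,1.3],"turn":0},{"claw":45,"delta_pos":[0,0,0],"turn":0},{"claw":45,"delta_pos":[0,0,0],"turn":0}]}}

```text
clock: 30.85
eef_pos: [649.8, -147.3, 55.7]
tcp_rot: [3.14, -0.0, 1.308]
contact_force: [-1.0, -0.9, 5.0]
opening: 0.629
grasp_force: 43.2
```

Release, rise, and clear away to the stand side.

{"method": "step_arm", "body": {"motion": [{"claw":58,"delta_pos":[0,0,0],"turn":0},{"claw":64,"delta_pos":[0,0,0],"turn":0},{"claw":70,"delta_pos":[0,0,0],"turn":0},{"claw":75,"delta_pos":[0,0,0],"turn":0},{"claw":75,"delta_pos":[0,0,-25],"turn":0},{"claw":75,"delta_pos":[0,0,-40],"turn":0},{"claw":75,"delta_pos":[0,0,-40],"turn":0},{"claw":75,"delta_pos":[0,0,-40],"turn":0}]}}

```text
clock: 31.52
eef_pos: [648.7, -147.0, 201.0]
tcp_rot: [-3.14, 0.0, 1.308]
contact_force: [1.4, -0.8, 0.8]
opening: 0.876
grasp_force: 0.0
```

{"method": "step_arm", "body": {"motion": [{"claw":75,"delta_pos":[33,-20,0],"turn":0},{"claw":75,"delta_pos":[33,-20,0],"turn":0},{"claw":75,"delta_pos":[33,-20,0],"turn":0},{"claw":75,"delta_pos":[33,-20,0],"turn":0},{"claw":75,"delta_pos":[33,-20,0],"turn":0},{"claw":75,"delta_pos":[33,-20,0],"turn":0},{"claw":75,"delta_pos":[33,-20,0],"turn":0},{"claw":75,"delta_pos":[33,-20,0],"turn":0}]}}

```text
clock: 32.18
eef_pos: [562.5, 151.0, 200.0]
tcp_rot: [3.142, -0.0, 1.308]
contact_force: [1.4, -0.2, -0.0]
opening: 0.878
grasp_force: 0.0
```

{"method": "step_arm", "body": {"motion": [{"claw":75,"delta_pos":[33,-20,0],"turn":0},{"claw":75,"delta_pos":[33,-20,0],"turn":0},{"claw":75,"delta_pos":[33,-20,0],"turn":0},{"claw":75,"delta_pos":[33,-20,0],"turn":0},{"claw":75,"delta_pos":[0,0,0],"turn":0},{"claw":75,"delta_pos":[0,0,0],"turn":0},{"claw":75,"delta_pos":[0,0,0],"turn":0}]}}

```text
clock: 32.77
eef_pos: [520.3, 297.4, 199.7]
tcp_rot: [-3.142, 0.001, 1.309]
contact_force: [0.8, -0.1, 0.9]
opening: 0.882
grasp_force: 0.0
```

Run:
```python
from h import *
f=grab_frame("top");r=np.load("ref.npy");d=cv2.absdiff(f["img"],r).max(2)
print("edges",(d[205:225,352:375]>60).sum(),(d[240:258,490:510]>60).sum(),(d[185:205,355:366]>60).sum())
crop(f,320,150,230,150,3.4,"g10.png")
```

```text
edges 70 18 0
```

View pics/g10.png

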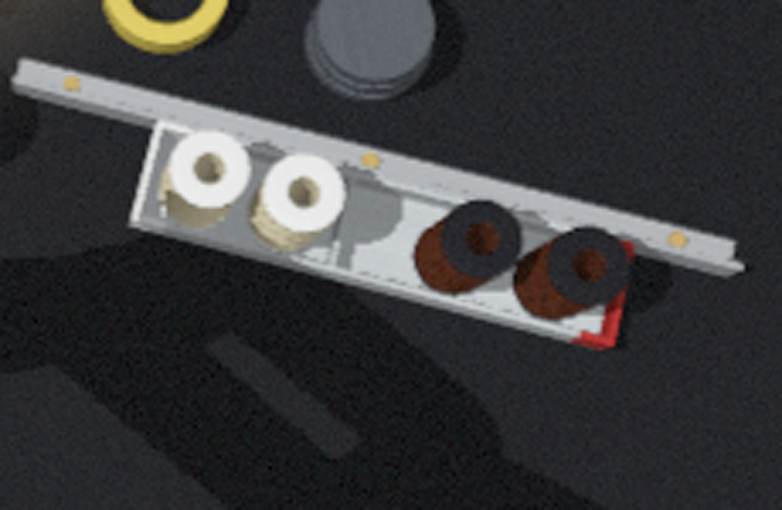

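All four reels stand upright, with tops at crop (208,170), (303,193), (481,239) and (589,265). The channel's corners are unchanged. I'll check the numbers, then hand in.

Run:
```python
from h import *
f=grab_frame("top");a=-.2621;c,s=np.cos(a),np.sin(a);ok=True
for u,v in[(208,170),(303,193),(481,239),(589,265)]:
    d=p2w(f,u/3.4+320,v/3.4+150,79)[:2]-[615.9,-272.7];x,y=c*d[0]+s*d[1],-s*d[0]+c*d[1];print(round(x,1),round(y,1));ok&=abs(x)<9 and(50<y<145 or -145<y<7)
if ok:print(sign_off())
```

```text
-2.7 130.3
-1.8 65.9
-2.2 -53.7
-1.1 -125.1
the job is handed in; nothing more can be done
None
```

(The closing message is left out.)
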